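# Rack the demoulded castings in mould order

### The job

Lift the four foam wing castings out of their open moulds and stand them in the drying rack in the same left-to-right order as the moulds, so that each can be traced to its mould: the casting from the leftmost mould in the leftmost place, and so on. Stand each one upright and square across the middle of both rails, its bar down between the four dowels of its place; either end of the bar may point to the front. Keep the castings upright throughout, for they are still soft and must not be tipped over.

Things in the scene. Friction and masses are not known exactly. Their poses are not given: they have to be found in the camera images.
- wing_a: unpainted off-white foam casting, 50 g: bar 117 x 30 mm, 29 mm high, with one upright paddle-shaped wing (in its mould at the end away from the robot). 110 mm to the tip; the wing to grip is 21 mm thick (x), middle at y = +26 mm, z = 72 mm. Origin: middle of the bar's underside; y along the bar, z up. Stands loose and upright in mould_a, origin 18 mm above that mould's underside.
- wing_b: unpainted off-white foam casting, 50 g: bar 108 x 32 mm, 28 mm high, with two upright paddle-shaped wings side by side, centred at y = -17 and +20 mm. 108 mm to the tip; the wing to grip is 21 mm thick (x), middle at y = +20 mm, z = 72 mm. Origin: middle of the bar's underside; y along the bar, z up. Stands loose and upright in mould_b, origin 18 mm above that mould's underside.
- wing_c: unpainted off-white foam casting, 50 g: bar 118 x 31 mm, 27 mm high, with one upright paddle-shaped wing (in its mould at the end near the robot). 111 mm to the tip; the wing to grip is 20 mm thick (x), middle at y = +27 mm, z = 72 mm. Origin: middle of the bar's underside; y along the bar, z up. Stands loose and upright in mould_c, origin 18 mm above that mould's underside.
- wing_e: unpainted off-white foam casting, 50 g: bar 94 x 38 mm, 28 mm high, with one upright paddle-shaped wing, the shortest bar of the four. 104 mm to the tip; the wing to grip is 21 mm thick (x), middle at y = +24 mm, z = 68 mm. Origin: middle of the bar's underside; y along the bar, z up. Stands loose and upright in mould_e, origin 18 mm above that mould's underside.
- mould_a: lower mould half of wing_a, fixed: grey silicone in a plywood casing, 64 mm wide (x), 142 mm long (y), 30 mm high, with a recess 37 x 125 mm, 12 mm deep, in which the bar stands. Origin: middle of the underside; y along the recess. Which mould has which place in the row differs from start to start.
- mould_b: lower mould half of wing_b, fixed: grey silicone in a plywood casing, 64 mm wide (x), 142 mm long (y), 30 mm high, with a recess 39 x 116 mm, 12 mm deep, in which the bar stands. Origin: middle of the underside; y along the recess. Which mould has which place in the row differs from start to start.
- mould_c: lower mould half of wing_c, fixed: grey silicone in a plywood casing, 64 mm wide (x), 142 mm long (y), 30 mm high, with a recess 38 x 126 mm, 12 mm deep, in which the bar stands. Origin: middle of the underside; y along the recess. Which mould has which place in the row differs from start to start.
- mould_e: lower mould half of wing_e, fixed: grey silicone in a plywood casing, 64 mm wide (x), 142 mm long (y), 30 mm high, with a recess 45 x 102 mm, 12 mm deep, in which the bar stands. Origin: middle of the underside; y along the recess. Which mould has which place in the row differs from start to start.
- casting_board: brown plywood board under the moulds, fixed, 150 mm deep (x), 450 mm wide (y), 15 mm thick. Origin: middle of the underside; y runs along the row to the robot's left (within 0.07 rad). The moulds stand on it at y = +126, +42, -42, -126 mm; a dropper bottle at y = +191 mm. Board and rack lie one behind the other, either one nearer.
- drying_rack: wooden rack, fixed: two rails along y (to the robot's left within 0.07 rad), 18 mm wide, at x = -26 and +26 mm, tops at z = 40 mm. Four places, at y = +126, +42, -42, -126 mm, each between four 8 mm dowels, 25 mm tall, on the rails 29 mm either side of its middle (50 mm clear). Bars lie along x. Origin: middle of the underside. A painted wing part and a tape roll stand at its ends.
There are look-alikes about, which are no part of the job. What is shaped like the wing_e but blue or purple is not meant.

How it is judged:
By the outcome, as a careful person would: the job done as asked, in the order asked, and still so for the second after the job is handed in, with the robot touching nothing.
It also fails if it takes over 115 s, if anything falls off the work surface, if the arm or the gripper's body presses on something with over 40 N, if the wrist force passes 120 N, or if a joint passes its speed limit or range.

### The arm

A 6-joint arm with a two-finger parallel gripper is mounted at the origin on the work surface; the furniture and walls round the work are solid. World frame = base frame: x ahead of the robot, y to its left, z up, the work surface at z = 0. Lengths are in m, angles in rad, forces in N, time in s.
With the tool pointing down it reaches from about 0.275 to 0.725 m from the base axis. Payload 15.9 kg.
Tool frame: the origin (TCP) lies where the fingers leave the gripper's body, on its centre line; the fingertips stand 73 mm ahead of it and the grasp point (between the pads) lies 54 mm ahead of it; z points along the fingers, y is the direction in which the jaws open and shut (so a half turn about z gives the same grasp; the last joint's range is limited). The gripper opens to 85 mm and grips with 20 to 120 N. Pads are 22 mm wide; open, the fingers measure 114 mm over their backs; the gripper's body (76 mm by 85 mm) begins 54 mm behind the grasp point. The pads swing forward as they close: fully open they stand 13 mm farther back than shut.
Start: joints at [0, 0.213, -0.034, 1.323, 0, 1.571], TCP at [0.5, -0, 0.304] pointing down, gripper open.
Joint ranges: [-2.98, 2.98], [-0.74, 1.72], [-1.14, 1.35], [-2.1, 2.04], [-1.57, 1.44], [-3.14, 3.14]. Speed limits (rad/s): [1.89, 1.89, 2.39, 2.57, 3.14, 3.14].

### API

Orientations are given as a unit quaternion [w, x, y, z].
In Python, from station import monitor, capture, camera_params, workorder gives the robot as it stands.
- The arm moves only by the tool apply_moves, never from a script. Its argument "plan" is a list of rows, each an object with "jaw": the opening, from -1 (shut) to 1 (fully open); "dp": the shift along the world's x, y, z in mm, a list of three; "yaw": the turn about the world's z in rad. In form: [{"jaw": jaw, "dp": [x, y, z], "yaw": yaw}, ...]. A call has 1 to 12 rows; each row is the pose to reach, as a shift and turn from the pose commanded when the call began; what a row does not reach only later rows make up. A row lasts 1/8 s, in which the tool goes at most 62.5 mm and 10.7 degrees, less where a joint would pass 70% of its speed; a pose out of reach is approached as far as the arm can. A call with a gripper value outside its range is refused whole. The fingers move at their own pace and stop on an object; the grip force is fixed at half the most. Time passes only in rows, so rows that repeat a pose let the fingers close. It gives the time, the measured TCP pose, the force and the opening at its end, in the units of the state.
- monitor.observe(): the state, without advancing time (a new reading comes with each control period).
- capture(name): name is "scene" or "side" or "wrist"; returns the picture (480x640x3 uint8, red, green, blue); there is no depth.
- camera_params(name): a dict with "intrinsics" (3x3 intrinsics, pixels), "rvec" (rotation vector, rad) and "tvec" (3), from world to camera coordinates, as OpenCV has them. Camera axes: x right, y down, z forward; pixel columns grow to the right and rows downward; lengths in m; the calibration is good to about 2 mm. The wrist camera is an equidistant fisheye: a pixel r from the principal point sees the ray r / f radians off the axis. A picture is of the moment at which its call begins: read the wrist's pose just before it. camera_params takes no time and is no camera call; for the wrist camera it gives the pose at the moment of the call.
- workorder.sign_off(): hands the job in, once; it reports no verdict.
The state is a dict: "clock": time; "qpos": joint angles; "joint_velocities": joint speeds; "effort": joint torques, N m; "tcp_pos": TCP position; "ee_rot": TCP orientation; "wrist_force": force on the tool from outside, world axes, zero at the start; "moment": the same for the moment, N m; "opening": opening from 0.0 (shut) to 1.0 (fully open).
Only numpy, scipy, OpenCV 4.12 (cv2) and the standard library are available. Lean on these libraries where they do the work, as an engineer would, in place of code of your own. Each camera call takes 0.05 s, during which the arm holds its last target. There are 200 camera calls.

## Working session

There is one attempt and no reset: what is moved stays moved. The work goes in short steps, Python scripts to look and compute and a tool call to move; the robot and the scene stay as the last step left them, time stands still between calls to the robot, and variables do not carry over. Pictures are saved under pics/ and viewed, on a budget of 14 in all, crops included, one or two more only if the job needs it, and the job is handed in when it is done.

Besides the shell and the picture viewer there is one more tool, called after ">>>" as name(argument=value, ...), one argument or row to a line, values as JSON. apply_moves: Moves the arm, as the interface text tells. Its arguments: {"type":"object","properties":{"plan":{"type":"array"}},"required":["plan"]}

```bash
mkdir -p pics
cat > h.py <<'E'
import numpy as np, cv2
from station import monitor, capture, camera_params, workorder
def snap(n,f):
    p=camera_params(n); im=capture(n); cv2.imwrite('pics/'+f,cv2.cvtColor(im,cv2.COLOR_RGB2BGR)); return im,p
def ray(p,uv,n):
    K=np.array(p['intrinsics'],float);R=cv2.Rodrigues(np.array(p['rvec'],float))[0];t=np.array(p['tvec'],float).ravel()
    x=(uv[0]-K[0,2])/K[0,0];y=(uv[1]-K[1,2])/K[1,1]
    if n=='wrist':
        r=np.hypot(x,y)+1e-12; d=np.array([x/r*np.sin(r),y/r*np.sin(r),np.cos(r)])
    else: d=np.array([x,y,1.])
    return -R.T@t, R.T@d
def at(p,uv,z,n):
    c,d=ray(p,uv,n); return c+d*(z-c[2])/d[2]
def proj(p,X,n):
    K=np.array(p['intrinsics'],float);R=cv2.Rodrigues(np.array(p['rvec'],float))[0];t=np.array(p['tvec'],float).ravel()
    c=R@np.array(X,float)+t
    if n=='wrist':
        th=np.arctan2(np.hypot(c[0],c[1]),c[2]);h=np.hypot(c[0],c[1])+1e-12;x,y=c[0]/h*th,c[1]/h*th
    else: x,y=c[0]/c[2],c[1]/c[2]
    return np.array([K[0,0]*x+K[0,2],K[1,1]*y+K[1,2]])
E
python3 - <<'E'
from h import *
import json
for n in('scene','side','wrist'):
    im,p=snap(n,n+'0.png'); c,d=ray(p,(320,240),n); print(n,np.round(c,3),np.round(d,2),np.round(p['intrinsics'],1).tolist())
print(monitor.observe())
E
```

```text
scene [-0.064 -0.616  0.676] [ 0.5   0.6  -0.63] [[563.2, 0.0, 308.2], [0.0, 563.2, 236.9], [0.0, 0.0, 1.0]]
side [0.174 0.764 0.589] [ 0.31 -0.79 -0.53] [[530.4, 0.0, 322.1], [0.0, 530.4, 248.7], [0.0, 0.0, 1.0]]
wrist [0.5   0.075 0.373] [-0.02 -0.29 -0.96] [[371.6, 0.0, 325.6], [0.0, 371.6, 242.0], [0.0, 0.0, 1.0]]
{'clock': 0.15, 'qpos': array([-1.50506741e-05,  2.13260071e-01, -3.48757645e-02,  1.32353043e+00,
       -2.29177251e-06,  1.57078306e+00]), 'joint_velocities': array([-0.00050569,  0.00017559,  0.00079216,  0.0007045 ,  0.00022103,
        0.00036624]), 'effort': array([ 7.54873927e-04, -6.86405826e+01,  4.87247872e+01,  1.30636684e-02,
        8.93374795e-05, -4.25830592e-06]), 'tcp_pos': array([ 4.99798380e-01, -8.07920328e-06,  3.03536912e-01]), 'ee_rot': array([-3.06762503e-04,  7.07107343e-01,  7.07106086e-01, -3.08374320e-04]), 'wrist_force': array([ 0.04474039, -0.57945493,  0.02549201]), 'moment': array([-0.00098608,  0.00336234, -0.01616815]), 'opening': 0.9996902307446398}
```

View pics/scene0.png

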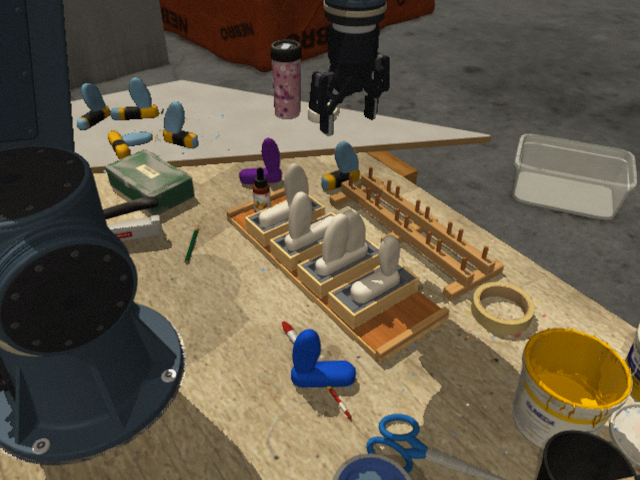

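View pics/wrist0.png

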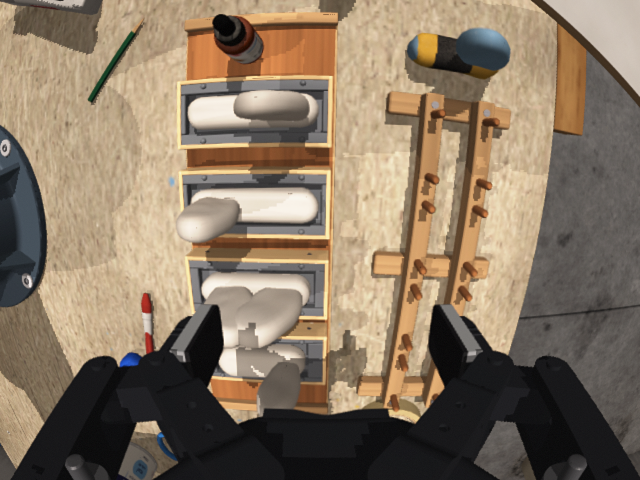

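The row, left to right, is a (wing far), c (wing near), b (two wings) and e (short, wing far). The rack lies beyond the board. The moulds are at u≈180–330, and the rack dowels run (437,114)…(393,402) and (492,122)…(467,295).

Run:
```python
import cv2
im=cv2.imread('pics/wrist0.png')
cv2.imwrite('pics/c1.png',cv2.resize(im[80:330,370:520],None,fx=2.4*1.0,fy=2.4,interpolation=cv2.INTER_CUBIC))
```

```text
(no output)
```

View pics/c1.png

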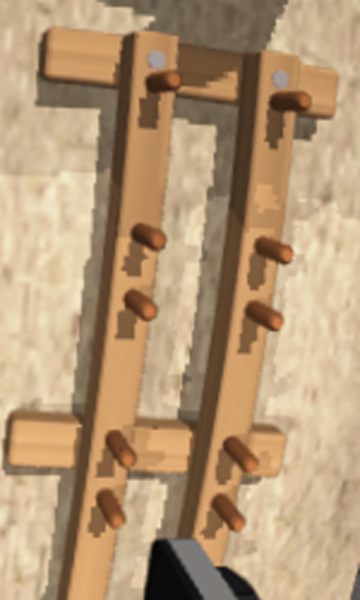

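The dowel tops in the crop are rail 1 (174,79),(158,240),(150,311),(127,458),(116,520) and rail 2 (303,101),(286,257),(276,322),(251,465),(237,521). I'll fit both fixtures to these.

```bash
cat > fit.py <<'E'
from h import *
from scipy.optimize import least_squares
def fit(p,L,uv,x0,n='wrist'):
    L=np.array(L,float);uv=np.array(uv,float)
    def W(q):
        c,s=np.cos(q[2]),np.sin(q[2]); return np.c_[q[0]+c*L[:,0]-s*L[:,1],q[1]+s*L[:,0]+c*L[:,1],L[:,2]]
    f=lambda q:np.ravel([proj(p,X,n) for X in W(q)]-uv)
    r=least_squares(f,x0,loss='soft_l1',f_scale=2.); print(np.round(r.x,4)); print(np.round(f(r.x).reshape(-1,2),1).tolist()); return r.x
E
python3 - <<'E'
from fit import *
p=camera_params('wrist')
ys=[155,97,71,13,-13]
t1=[(174,79),(158,240),(150,311),(127,458),(116,520)];t2=[(303,101),(286,257),(276,322),(251,465),(237,521)]
b1=[(154,84),(138,232),(130,298),(113,438),(104,497)]
L=[(-.026,y/1e3,.065) for y in ys]+[(.026,y/1e3,.065) for y in ys]+[(-.026,y/1e3,.040) for y in ys]
uv=[(370+a/2.4,80+b/2.4) for a,b in t1+t2+b1]
r=fit(p,L,uv,[.62,0,0])
L=[];uv=[]
m={126:[(178,82),(331,77),(179,151),(332,146)],42:[(179,172),(330,170),(179,240),(330,238)],-42:[(187,257),(329,258)]}
for y,c in m.items():
    for k,q in enumerate(c): L.append(((-71,71)[k%2]/1e3,(y+(32,-32)[k//2])/1e3,.045)); uv.append(q)
b=fit(p,L,uv,[.4,0,0])
im=cv2.imread('pics/scene0.png');ps=camera_params('scene')
def w(q,x,y,z): c,s=np.cos(q[2]),np.sin(q[2]); return (q[0]+c*x-s*y,q[1]+s*x+c*y,z)
pts=[w(r,sx*.026,y+s*.029,.065) for y in(.126,.042,-.042,-.126) for s in(-1,1) for sx in(-1,1)]+[w(b,sx*.071,y+s*.032,.045) for y in(.126,.042,-.042,-.126) for s in(-1,1) for sx in(-1,1)]
for X in pts:
    u=proj(ps,X,'scene'); cv2.circle(im,(int(u[0]*16),int(u[1]*16)),32,(0,255,0),-1,cv2.LINE_AA,4)
# wing grip axes: candidates mould centre +- wing offset: mid height and tip
for y,o in((.126,.026),(.042,-.027),(-.042,.020),(-.042,-.020),(-.126,.024)):
    for z in(.105,.143):
        X=w(b,o,y,z);u=proj(ps,X,'scene');cv2.circle(im,(int(u[0]*16),int(u[1]*16)),32,(0,0,255),-1,cv2.LINE_AA,4)
    print(np.round(X,4))
cv2.imwrite('pics/ov.png',cv2.resize(im[120:370,210:520],None,fx=2.3,fy=2.3,interpolation=cv2.INTER_CUBIC))
E
```

```text
[ 0.6133 -0.0631 -0.064 ]
[[-0.3, -0.1], [-0.3, 0.1], [-0.6, -0.0], [-0.0, 1.0], [0.3, 0.9], [0.7, -0.4], [0.4, -1.0], [0.3, 0.2], [-0.2, 0.4], [0.4, 1.9], [-0.3, -1.1], [0.4, -0.3], [0.5, -0.2], [-0.4, -0.1], [-0.4, -0.3]]
[ 0.4328 -0.0327 -0.0096]
[[-2.1, 0.2], [1.2, -2.1], [-1.9, -0.4], [-0.5, 1.0], [-0.9, -0.0], [1.2, -0.4], [4.2, -2.0], [0.3, 1.2], [-1.7, 0.5], [1.0, 1.6]]
[0.46  0.093 0.143]
[0.4062 0.0095 0.143 ]
[ 0.4524 -0.0749  0.143 ]
[ 0.4124 -0.0745  0.143 ]
[ 0.4556 -0.1589  0.143 ]
```

View pics/ov.png

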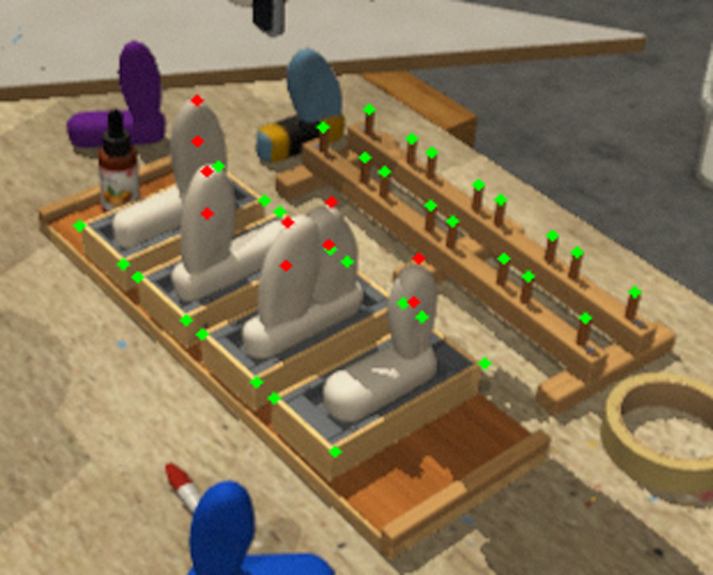

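The overlay agrees everywhere: the green points sit on the dowel tops and mould corners, and the red points lie on the wings. I'll move above casting a and turn the jaws across the row.

>>> apply_moves(
  plan=[
    {"jaw": 0.1,"dp": [-40,93,-20],"yaw": 0.18},
    {"jaw": 0.1,"dp": [-40,93,-20],"yaw": 0.36},
    {"jaw": 0.1,"dp": [-40,93,-20],"yaw": 0.54},
    {"jaw": 0.1,"dp": [-40,93,-20],"yaw": 0.72},
    {"jaw": 0.1,"dp": [-40,93,-20],"yaw": 0.9},
    {"jaw": 0.1,"dp": [-40,93,-20],"yaw": 1.08},
    {"jaw": 0.1,"dp": [-40,93,-20],"yaw": 1.26},
    {"jaw": 0.1,"dp": [-40,93,-20],"yaw": 1.44},
    {"jaw": 0.1,"dp": [-40,93,-20],"yaw": 1.561},
    {"jaw": 0.1,"dp": [-40,93,-54],"yaw": 1.561},
    {"jaw": 0.1,"dp": [-40,93,-54],"yaw": 1.561},
    {"jaw": 0.1,"dp": [-40,93,-54],"yaw": 1.561},
  ],
)

```text
clock: 1.65
tcp_pos: [0.4601, 0.093, 0.2508]
ee_rot: [0.0, 0.005, 1.0, 0.0]
wrist_force: [0.6, 0.0, -0.1]
opening: 0.55
```

Run:
```python
from h import *
o=monitor.observe();print(o['qpos'],o['tcp_pos'],o['opening'],o['clock'])
im,p=snap('wrist','w1.png')
```

```text
[ 1.99464676e-01  1.67156708e-01 -2.25867821e-01  1.17747945e+00
 -1.18553350e-05  2.09453377e-01] [0.46013104 0.09301383 0.25075064] 0.5502069744699153 1.65
```

View pics/w1.png

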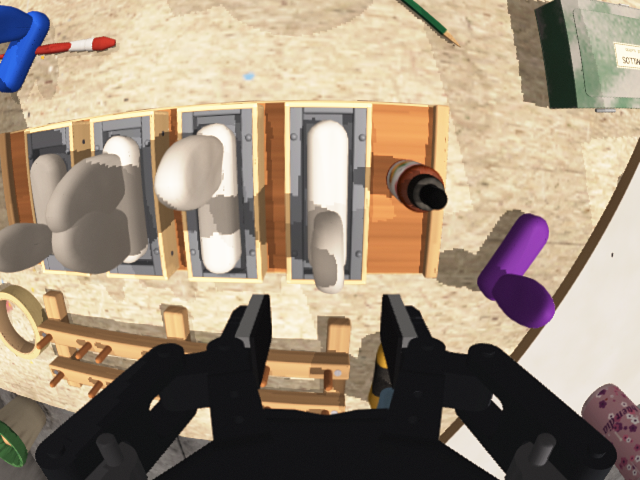

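Casting a is centred between the fingers (wing at u≈328, finger gap centre ≈327). I'll descend, grip and lift.

>>> apply_moves(
  plan=[
    {"jaw": 0.1,"dp": [0,0,-45],"yaw": 0},
    {"jaw": 0.1,"dp": [0,0,-80],"yaw": 0},
    {"jaw": 0.1,"dp": [0,0,-92],"yaw": 0},
    {"jaw": 0.1,"dp": [0,0,-92],"yaw": 0},
    {"jaw": -1,"dp": [0,0,-92],"yaw": 0},
    {"jaw": -1,"dp": [0,0,-92],"yaw": 0},
    {"jaw": -1,"dp": [0,0,-92],"yaw": 0},
    {"jaw": -1,"dp": [0,0,-92],"yaw": 0},
    {"jaw": -1,"dp": [0,0,-92],"yaw": 0},
    {"jaw": -1,"dp": [0,0,-80],"yaw": 0},
    {"jaw": -1,"dp": [0,0,-50],"yaw": 0},
    {"jaw": -1,"dp": [0,0,-20],"yaw": 0},
  ],
)

```text
clock: 3.2
tcp_pos: [0.46, 0.093, 0.2318]
ee_rot: [0.0, 0.005, 1.0, 0.0]
wrist_force: [1.5, -0.4, 0.4]
opening: 0.213
```

Run:
```python
from h import *
im,p=snap('wrist','w2.png')
s,_=snap('side','s2.png')
cv2.imwrite('pics/m2.png',cv2.resize(cv2.hconcat([cv2.imread('pics/w2.png'),cv2.imread('pics/s2.png')]),(800,300),interpolation=cv2.INTER_AREA))
```

```text
(no output)
```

View pics/m2.png

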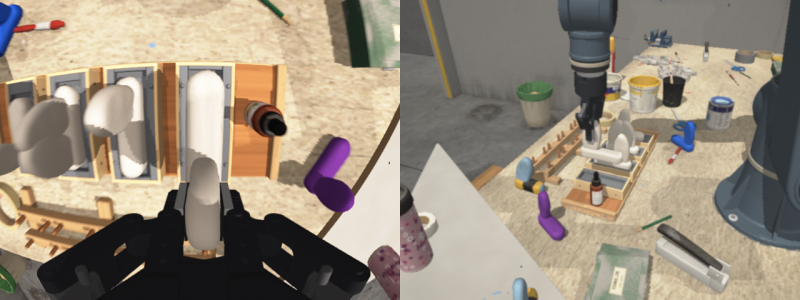

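The wing is held (opening 0.213, about 18 mm), and the bar is level and square. I'll carry it to the leftmost place and lower it.

>>> apply_moves(
  plan=[
    {"jaw": -1,"dp": [40,-7,5],"yaw": -0.01},
    {"jaw": -1,"dp": [90,-16,5],"yaw": -0.03},
    {"jaw": -1,"dp": [140,-24,5],"yaw": -0.045},
    {"jaw": -1,"dp": [187,-32,0],"yaw": -0.054},
    {"jaw": -1,"dp": [187,-32,0],"yaw": -0.054},
    {"jaw": -1,"dp": [187,-32,0],"yaw": -0.054},
    {"jaw": -1,"dp": [187,-32,-20],"yaw": -0.054},
    {"jaw": -1,"dp": [187,-32,-40],"yaw": -0.054},
    {"jaw": -1,"dp": [187,-32,-55],"yaw": -0.054},
    {"jaw": -1,"dp": [187,-32,-62],"yaw": -0.054},
    {"jaw": -1,"dp": [187,-32,-64],"yaw": -0.054},
    {"jaw": -1,"dp": [187,-32,-64],"yaw": -0.054},
  ],
)

```text
clock: 4.8
tcp_pos: [0.6472, 0.0611, 0.1666]
ee_rot: [0.0, 0.032, 0.999, 0.0]
wrist_force: [-0.7, -0.2, -0.8]
opening: 0.214
```

Run:
```python
from h import *
im,p=snap('wrist','w3.png')
s,_=snap('scene','s3.png')
print(monitor.observe()['wrist_force'])
a=cv2.imread('pics/w3.png');b=cv2.imread('pics/s3.png')[60:300,240:560]
cv2.imwrite('pics/m3.png',cv2.hconcat([cv2.resize(a,(400,300)),cv2.resize(b,(400,300))]))
```

```text
[ 0.0482909  -0.61363376 -0.81921331]
```

View pics/m3.png

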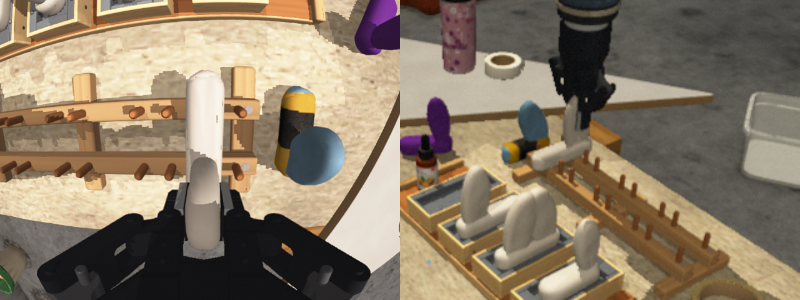

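The bar sits between its dowels over both rails, with no contact force yet. I'll lower 1 mm, release, rise and go above casting c.

>>> apply_moves(
  plan=[
    {"jaw": -1,"dp": [0,0,-1],"yaw": 0},
    {"jaw": -0.2,"dp": [0,0,-1],"yaw": 0},
    {"jaw": -0.2,"dp": [0,0,-1],"yaw": 0},
    {"jaw": -0.2,"dp": [0,0,-1],"yaw": 0},
    {"jaw": -0.2,"dp": [0,0,15],"yaw": 0},
    {"jaw": -0.2,"dp": [0,0,50],"yaw": 0},
    {"jaw": -0.2,"dp": [0,0,90],"yaw": 0},
    {"jaw": 0.1,"dp": [-60,-13,90],"yaw": 0.02},
    {"jaw": 0.1,"dp": [-120,-26,90],"yaw": 0.04},
    {"jaw": 0.1,"dp": [-180,-39,90],"yaw": 0.054},
    {"jaw": 0.1,"dp": [-241,-51,90],"yaw": 0.054},
    {"jaw": 0.1,"dp": [-241,-51,90],"yaw": 0.054},
  ],
)

```text
clock: 6.4
tcp_pos: [0.4024, 0.0095, 0.257]
ee_rot: [0.0, 0.005, 1.0, -0.0]
wrist_force: [-0.1, -0.7, 0.7]
opening: 0.55
```

Run:
```python
from h import *
im,p=snap('wrist','w4.png')
s,_=snap('scene','s4.png')
a=cv2.imread('pics/w4.png');b=cv2.imread('pics/s4.png')[90:330,220:540]
cv2.imwrite('pics/m4.png',cv2.hconcat([cv2.resize(a,(400,300)),cv2.resize(b,(400,300))]))
```

```text
(no output)
```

View pics/m4.png

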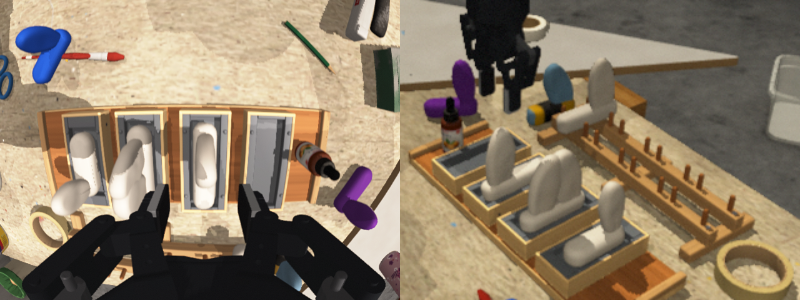

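Casting a stands in the leftmost place, and c is centred under the jaws (u≈204 against gap centre ≈202 at half scale). I'll grip c next.

>>> apply_moves(
  plan=[
    {"jaw": 0.1,"dp": [0,0,-35],"yaw": 0},
    {"jaw": 0.1,"dp": [0,0,-80],"yaw": 0},
    {"jaw": 0.1,"dp": [0,0,-97],"yaw": 0},
    {"jaw": 0.1,"dp": [0,0,-97],"yaw": 0},
    {"jaw": -1,"dp": [0,0,-97],"yaw": 0},
    {"jaw": -1,"dp": [0,0,-97],"yaw": 0},
    {"jaw": -1,"dp": [0,0,-97],"yaw": 0},
    {"jaw": -1,"dp": [0,0,-97],"yaw": 0},
    {"jaw": -1,"dp": [0,0,-97],"yaw": 0},
    {"jaw": -1,"dp": [0,0,-85],"yaw": 0},
    {"jaw": -1,"dp": [0,0,-55],"yaw": 0},
    {"jaw": -1,"dp": [0,0,-20],"yaw": 0},
  ],
)

```text
clock: 8.0
tcp_pos: [0.4058, 0.01, 0.2377]
ee_rot: [0.0, 0.005, 1.0, 0.0]
wrist_force: [-0.5, -0.8, -1.0]
opening: 0.225
```

>>> apply_moves(
  plan=[
    {"jaw": -1,"dp": [40,-7,5],"yaw": -0.01},
    {"jaw": -1,"dp": [90,-15,5],"yaw": -0.03},
    {"jaw": -1,"dp": [140,-23,5],"yaw": -0.045},
    {"jaw": -1,"dp": [183,-30,0],"yaw": -0.054},
    {"jaw": -1,"dp": [183,-30,0],"yaw": -0.054},
    {"jaw": -1,"dp": [183,-30,0],"yaw": -0.054},
    {"jaw": -1,"dp": [183,-30,-20],"yaw": -0.054},
    {"jaw": -1,"dp": [183,-30,-40],"yaw": -0.054},
    {"jaw": -1,"dp": [183,-30,-60],"yaw": -0.054},
    {"jaw": -1,"dp": [183,-30,-67],"yaw": -0.054},
    {"jaw": -1,"dp": [183,-30,-69],"yaw": -0.054},
    {"jaw": -1,"dp": [183,-30,-69],"yaw": -0.054},
  ],
)

```text
clock: 9.5
tcp_pos: [0.5892, -0.02, 0.1678]
ee_rot: [0.001, 0.032, 0.999, -0.0]
wrist_force: [-0.2, 0.3, -0.1]
opening: 0.229
```

Run:
```python
from h import *
im,p=snap('wrist','w5.png')
s,_=snap('scene','s5.png')
a=cv2.imread('pics/w5.png');b=cv2.imread('pics/s5.png')[90:330,220:540]
cv2.imwrite('pics/m5.png',cv2.hconcat([cv2.resize(a,(400,300)),cv2.resize(b,(400,300))]))
```

```text
(no output)
```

View pics/m5.png

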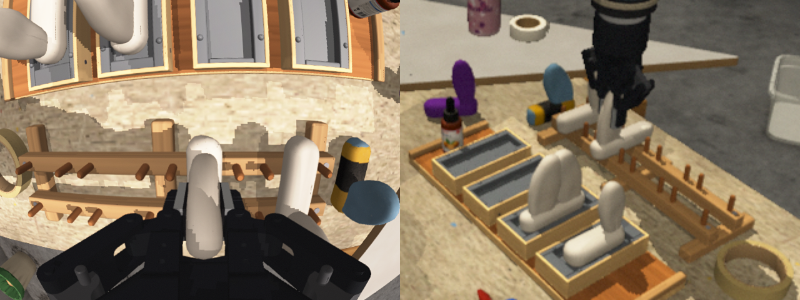

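c sits in the second place between its dowels. I'll release it and go above casting b.

>>> apply_moves(
  plan=[
    {"jaw": -1,"dp": [0,0,-1],"yaw": 0},
    {"jaw": -0.2,"dp": [0,0,-1],"yaw": 0},
    {"jaw": -0.2,"dp": [0,0,-1],"yaw": 0},
    {"jaw": -0.2,"dp": [0,0,-1],"yaw": 0},
    {"jaw": -0.2,"dp": [0,0,15],"yaw": 0},
    {"jaw": -0.2,"dp": [0,0,50],"yaw": 0},
    {"jaw": -0.2,"dp": [0,0,89],"yaw": 0},
    {"jaw": 0.1,"dp": [-40,-16,89],"yaw": 0.02},
    {"jaw": 0.1,"dp": [-90,-36,89],"yaw": 0.04},
    {"jaw": 0.1,"dp": [-137,-55,89],"yaw": 0.054},
    {"jaw": 0.1,"dp": [-137,-55,89],"yaw": 0.054},
    {"jaw": 0.1,"dp": [-137,-55,89],"yaw": 0.054},
  ],
)

```text
clock: 11.1
tcp_pos: [0.4526, -0.0751, 0.257]
ee_rot: [0.001, 0.005, 1.0, -0.0]
wrist_force: [-0.0, 0.3, -0.1]
opening: 0.548
```

Run:
```python
from h import *
im,p=snap('wrist','w6.png')
s,_=snap('scene','s6.png')
a=cv2.imread('pics/w6.png');b=cv2.imread('pics/s6.png')[90:330,220:540]
cv2.imwrite('pics/m6.png',cv2.hconcat([cv2.resize(a,(400,300)),cv2.resize(b,(400,300))]))
```

```text
(no output)
```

View pics/m6.png

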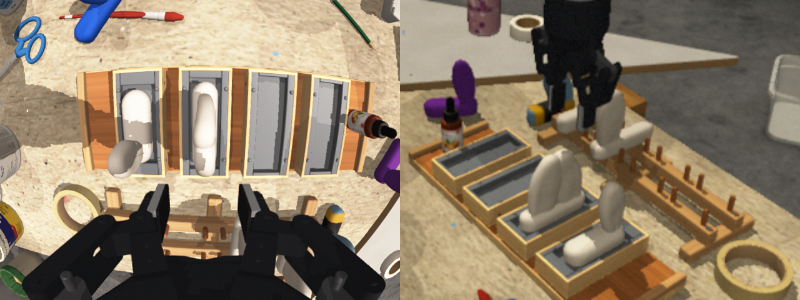

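c stands in its place, and b is centred under the jaws (u≈205 at half scale). I'll grip b.

>>> apply_moves(
  plan=[
    {"jaw": 0.1,"dp": [0,0,-35],"yaw": 0},
    {"jaw": 0.1,"dp": [0,0,-80],"yaw": 0},
    {"jaw": 0.1,"dp": [0,0,-97],"yaw": 0},
    {"jaw": 0.1,"dp": [0,0,-97],"yaw": 0},
    {"jaw": -1,"dp": [0,0,-97],"yaw": 0},
    {"jaw": -1,"dp": [0,0,-97],"yaw": 0},
    {"jaw": -1,"dp": [0,0,-97],"yaw": 0},
    {"jaw": -1,"dp": [0,0,-97],"yaw": 0},
    {"jaw": -1,"dp": [0,0,-97],"yaw": 0},
    {"jaw": -1,"dp": [0,0,-85],"yaw": 0},
    {"jaw": -1,"dp": [0,0,-55],"yaw": 0},
    {"jaw": -1,"dp": [0,0,-20],"yaw": 0},
  ],
)

```text
clock: 12.7
tcp_pos: [0.4517, -0.075, 0.2375]
ee_rot: [-0.0, 0.005, 1.0, -0.0]
wrist_force: [1.0, -0.5, 0.1]
opening: 0.222
```

>>> apply_moves(
  plan=[
    {"jaw": -1,"dp": [40,-7,5],"yaw": -0.01},
    {"jaw": -1,"dp": [90,-15,5],"yaw": -0.03},
    {"jaw": -1,"dp": [140,-23,5],"yaw": -0.045},
    {"jaw": -1,"dp": [179,-31,0],"yaw": -0.054},
    {"jaw": -1,"dp": [179,-31,0],"yaw": -0.054},
    {"jaw": -1,"dp": [179,-31,0],"yaw": -0.054},
    {"jaw": -1,"dp": [179,-31,-20],"yaw": -0.054},
    {"jaw": -1,"dp": [179,-31,-40],"yaw": -0.054},
    {"jaw": -1,"dp": [179,-31,-60],"yaw": -0.054},
    {"jaw": -1,"dp": [179,-31,-67],"yaw": -0.054},
    {"jaw": -1,"dp": [179,-31,-69],"yaw": -0.054},
    {"jaw": -1,"dp": [179,-31,-69],"yaw": -0.054},
  ],
)

```text
clock: 14.2
tcp_pos: [0.6311, -0.106, 0.1679]
ee_rot: [0.001, 0.032, 0.999, -0.0]
wrist_force: [-0.8, 0.9, -1.0]
opening: 0.223
```

Run:
```python
from h import *
im,p=snap('wrist','w7.png')
s,_=snap('scene','s7.png')
a=cv2.imread('pics/w7.png');b=cv2.imread('pics/s7.png')[90:330,220:540]
cv2.imwrite('pics/m7.png',cv2.hconcat([cv2.resize(a,(400,300)),cv2.resize(b,(400,300))]))
```

```text
(no output)
```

View pics/m7.png

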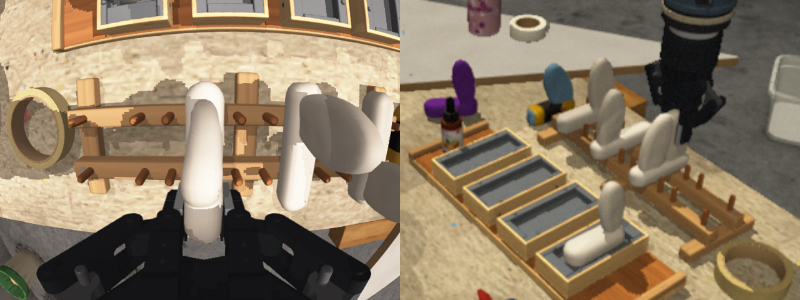

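b sits in the third place between its dowels. I'll release it and go above e.

>>> apply_moves(
  plan=[
    {"jaw": -1,"dp": [0,0,-1],"yaw": 0},
    {"jaw": -0.2,"dp": [0,0,-1],"yaw": 0},
    {"jaw": -0.2,"dp": [0,0,-1],"yaw": 0},
    {"jaw": -0.2,"dp": [0,0,-1],"yaw": 0},
    {"jaw": -0.2,"dp": [0,0,15],"yaw": 0},
    {"jaw": -0.2,"dp": [0,0,50],"yaw": 0},
    {"jaw": -0.2,"dp": [0,0,89],"yaw": 0},
    {"jaw": 0.1,"dp": [-50,-16,89],"yaw": 0.02},
    {"jaw": 0.1,"dp": [-110,-36,89],"yaw": 0.04},
    {"jaw": 0.1,"dp": [-175,-53,89],"yaw": 0.054},
    {"jaw": 0.1,"dp": [-175,-53,89],"yaw": 0.054},
    {"jaw": 0.1,"dp": [-175,-53,89],"yaw": 0.054},
  ],
)

```text
clock: 15.8
tcp_pos: [0.4564, -0.1593, 0.2572]
ee_rot: [0.001, 0.005, 1.0, -0.0]
wrist_force: [-0.5, -0.0, 0.9]
opening: 0.552
```

Run:
```python
from h import *
im,p=snap('wrist','w8.png')
s,_=snap('scene','s8.png')
a=cv2.imread('pics/w8.png');b=cv2.imread('pics/s8.png')[90:330,220:540]
cv2.imwrite('pics/m8.png',cv2.hconcat([cv2.resize(a,(400,300)),cv2.resize(b,(400,300))]))
```

```text
(no output)
```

View pics/m8.png

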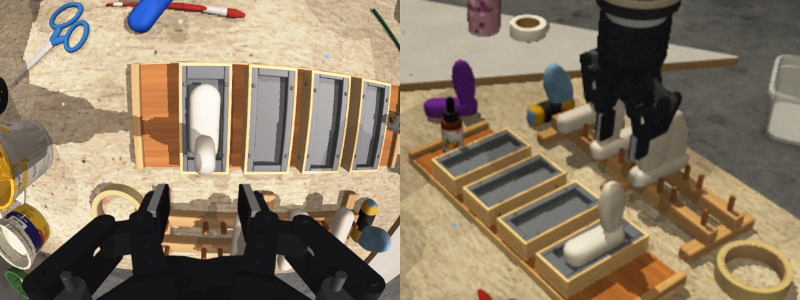

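e's wing is at the far end and centred (u≈204 at half scale). Its grip is 4 mm lower.

>>> apply_moves(
  plan=[
    {"jaw": 0.1,"dp": [0,0,-35],"yaw": 0},
    {"jaw": 0.1,"dp": [0,0,-80],"yaw": 0},
    {"jaw": 0.1,"dp": [0,0,-101],"yaw": 0},
    {"jaw": 0.1,"dp": [0,0,-101],"yaw": 0},
    {"jaw": -1,"dp": [0,0,-101],"yaw": 0},
    {"jaw": -1,"dp": [0,0,-101],"yaw": 0},
    {"jaw": -1,"dp": [0,0,-101],"yaw": 0},
    {"jaw": -1,"dp": [0,0,-101],"yaw": 0},
    {"jaw": -1,"dp": [0,0,-101],"yaw": 0},
    {"jaw": -1,"dp": [0,0,-85],"yaw": 0},
    {"jaw": -1,"dp": [0,0,-55],"yaw": 0},
    {"jaw": -1,"dp": [0,0,-20],"yaw": 0},
  ],
)

```text
clock: 17.4
tcp_pos: [0.4557, -0.1589, 0.237]
ee_rot: [-0.0, 0.005, 1.0, 0.0]
wrist_force: [-0.1, 0.4, -0.6]
opening: 0.229
```

>>> apply_moves(
  plan=[
    {"jaw": -1,"dp": [40,-7,5],"yaw": -0.01},
    {"jaw": -1,"dp": [90,-15,5],"yaw": -0.03},
    {"jaw": -1,"dp": [140,-23,5],"yaw": -0.045},
    {"jaw": -1,"dp": [173,-31,0],"yaw": -0.054},
    {"jaw": -1,"dp": [173,-31,0],"yaw": -0.054},
    {"jaw": -1,"dp": [173,-31,0],"yaw": -0.054},
    {"jaw": -1,"dp": [173,-31,-20],"yaw": -0.054},
    {"jaw": -1,"dp": [173,-31,-40],"yaw": -0.054},
    {"jaw": -1,"dp": [173,-31,-60],"yaw": -0.054},
    {"jaw": -1,"dp": [173,-31,-71],"yaw": -0.054},
    {"jaw": -1,"dp": [173,-31,-73],"yaw": -0.054},
    {"jaw": -1,"dp": [173,-31,-73],"yaw": -0.054},
  ],
)

```text
clock: 18.9
tcp_pos: [0.6291, -0.1901, 0.1638]
ee_rot: [0.0, 0.032, 0.999, -0.0]
wrist_force: [0.1, -0.3, -0.1]
opening: 0.229
```

Run:
```python
from h import *
im,p=snap('wrist','w9.png')
s,_=snap('scene','s9.png')
a=cv2.imread('pics/w9.png');b=cv2.imread('pics/s9.png')[90:330,220:540]
cv2.imwrite('pics/m9.png',cv2.hconcat([cv2.resize(a,(400,300)),cv2.resize(b,(400,300))]))
```

```text
(no output)
```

View pics/m9.png

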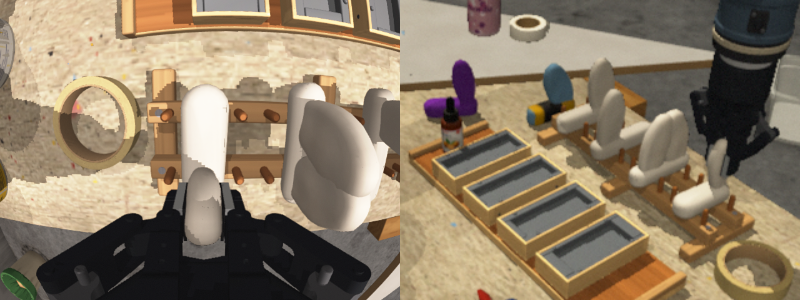

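e sits in the fourth place between its dowels. I'll release it, rise and back off to inspect.

>>> apply_moves(
  plan=[
    {"jaw": -1,"dp": [0,0,-1],"yaw": 0},
    {"jaw": -0.2,"dp": [0,0,-1],"yaw": 0},
    {"jaw": -0.2,"dp": [0,0,-1],"yaw": 0},
    {"jaw": -0.2,"dp": [0,0,-1],"yaw": 0},
    {"jaw": -0.2,"dp": [0,0,15],"yaw": 0},
    {"jaw": -0.2,"dp": [0,0,50],"yaw": 0},
    {"jaw": -0.2,"dp": [0,0,100],"yaw": 0},
    {"jaw": -0.2,"dp": [-20,20,150],"yaw": 0.02},
    {"jaw": -0.2,"dp": [-40,60,180],"yaw": 0.04},
    {"jaw": -0.2,"dp": [-40,120,190],"yaw": 0.054},
    {"jaw": -0.2,"dp": [-40,130,190],"yaw": 0.054},
    {"jaw": -0.2,"dp": [-40,130,190],"yaw": 0.054},
  ],
)

```text
clock: 20.5
tcp_pos: [0.589, -0.0595, 0.3536]
ee_rot: [0.0, 0.004, 1.0, -0.0]
wrist_force: [-0.3, -0.1, -0.8]
opening: 0.405
```

Run:
```python
from h import *
im,p=snap('wrist','wa.png')
s,ps=snap('scene','sa.png'); snap('side','da.png')
r=(.6133,-.0631,-.064)
def w(q,x,y,z): c,s=np.cos(q[2]),np.sin(q[2]); return (q[0]+c*x-s*y,q[1]+s*x+c*y,z)
a=cv2.imread('pics/wa.png')
S=cv2.imread('pics/sa.png')
hl={.126:(.0585,.015,.029),.042:(.059,.0155,.027),-.042:(.054,.016,.028),-.126:(.047,.019,.028)}
for y,(l,h,z) in hl.items():
  for im_,pp,n in((a,p,'wrist'),(S,ps,'scene')):
    for zz in (.040,):
      P=[proj(pp,w(r,sx*l,y+sy*h,zz),n) for sx,sy in((-1,-1),(1,-1),(1,1),(-1,1))]
      cv2.polylines(im_,[np.int32(np.array(P)*16)],True,(0,255,0),1,cv2.LINE_AA,4)
d=cv2.imread('pics/da.png')
cv2.imwrite('pics/mA.png',cv2.vconcat([cv2.hconcat([cv2.resize(S[130:310,300:540],(400,300),interpolation=2),cv2.resize(d[140:320,180:420],(400,300),interpolation=2)]),cv2.resize(a[130:370,0:640],(800,300),interpolation=2)]))
```

```text
(no output)
```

View pics/mA.png

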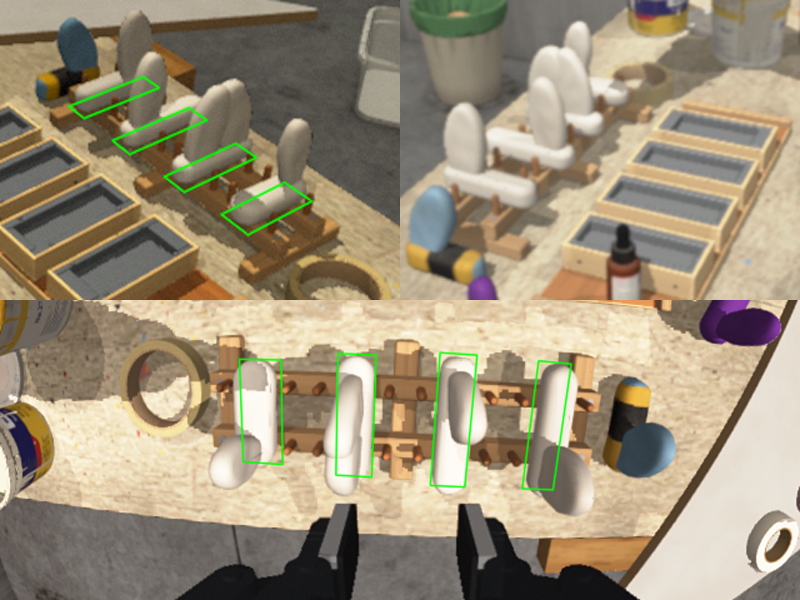

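All four bars match the predicted seated outlines, upright and square on both rails. The moulds are empty and the gripper is clear.

```bash
python3 -c "
from station import workorder,monitor
print(workorder.sign_off(), monitor.observe()['clock'])"
```

```text
the job is handed in; nothing more can be done
the job is handed in; nothing more can be done
```

I lifted all four castings out of their moulds and stood them in the rack in mould order: a, c, b, e from left to right. I gripped each by its wing, kept it upright, and handed the job in at about 20.7 s of the 115 s allowed.

**Last checks:** in the wrist, scene and side views all four stand upright with the moulds empty and the gripper clear. The bars match the predicted seated outlines to within a few mm, square across both rails and between their dowels. Casting b's front end is hidden from above by its second wing, so I judged that end from the scene view only. Wrist force readings, taken at the end of each move, stayed below about 2 N, and no check failed.

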